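# Sort tie-rod ends by thread hand in the test nuts

### The arm

A 7-joint arm with a two-finger parallel gripper is mounted at the origin on the work surface. World frame = base frame: x ahead of the robot, y to its left, z up, the work surface at z = 0. Lengths are in m, angles in degrees, forces in N, time in s.
With the tool pointing down it reaches from about 0.425 to 0.95 m from the base axis. Payload 4.7 kg.
Tool frame: the origin (TCP) lies on the mounting face of the last link; the fingertips stand 182 mm ahead of it and the grasp point (between the pads) lies 164 mm ahead of it; z points along the fingers, x is the direction in which the jaws open and shut, and the axes are right-handed (so a half turn about z gives the same grasp; the last joint's range is limited). The gripper opens to 87 mm and grips with 3 to 60 N. Pads are 19 mm wide; open, the fingers measure 117 mm over their backs; the gripper's body (75 mm by 190 mm) begins 51 mm behind the grasp point.
Start: joints at [-76.656, 26.849, -2.785, 87.806, 1.381, 65.374, -4.715], TCP at [0.175, 0.652, 0.405] pointing down, gripper open.
Joint ranges: [-148.3, 148.3], [-19.14, 114.17], [-79.39, 73.82], [5.75, 140.21], [-59.74, 239.74], [12.07, 113.84], [-152.46, 152.46]. Speed limits (degrees/s): [147.25, 147.25, 180, 180, 180, 180, 180].

### API

Orientations are given as a 3x3 rotation matrix whose columns are the frame's x, y, z axes.
In Python, from rig import r gives the robot as it stands. The module is installed in compiled form; this text tells all that it offers.
- The arm moves only by the tool apply_moves, never from a script. Its argument "motion" is a list that holds one entry, the list of rows, each a list of 4 numbers: the shift along the tool's x, y, z in cm, then the turn about the tool's z in degrees. In form: [[[x, y, z, spin], ...]]. A call has 1 to 12 rows; each row shifts and turns the commanded pose from where the row before left it, along the tool's axes as they then stand; what a row does not reach is not made up. A row lasts 1/8 s, in which the tool goes at most 62.5 mm and 10.7 degrees, less where a joint would pass 70% of its speed; a pose out of reach is approached as far as the arm can. A call with a gripper value outside its range is refused whole. "fingers" is the closure, from -1 (fully open) to 1 (shut), set as the call begins (left out, the last holds). The fingers move at their own pace and stop on an object; "force" is the grip in N (left out, the last holds). Time passes only in rows, so rows that do not move let the fingers close. It gives the time, the measured TCP pose, the force and the opening at its end, in the units of the state.
- r.state(): the state, without advancing time (a new reading comes with each control period).
- r.grab_frame(name): name is "scene" or "side" or "wrist"; returns a dict with "frame" (480x640x3 uint8, red, green, blue), "z_map" (480x640 float32, m along the optical axis (not along the pixel's ray), 0 where there is no reading), "K" (3x3 intrinsics, pixels), "rvec" (rotation vector, rad) and "tvec" (3), from world to camera coordinates, as OpenCV has them; the wrist camera has in their place "tool_from_camera" (4x4, takes a point from camera to tool coordinates, whose origin is the TCP and whose axes are the tool frame's). Camera axes: x right, y down, z forward; pixel columns grow to the right and rows downward; lengths in m; the calibration is good to about 2 mm. A picture is of the moment at which its call begins: read the wrist's pose just before it.
- r.sign_off(): hands the job in, once; it reports no verdict.
Trained networks look in a picture, given as the dict that the camera call returned (one of the last four; its "shot" number tells which), for a name from the list of things; names that differ only in an ending like _2 or _b are one class to them, and where a whole thing is asked for, a point or a joint stands for the part that bears it (a point fixed in the world has none). Each returns a list of dicts, best first, with "confidence" (0 to 1); they miss things now and then, are a little off and sometimes report something else, mostly with a low value. They report only what shows in the picture. A call takes as long as a camera call.
- r.spot_in(target, picture): "xy" ([column, row] in pixels, amid what is visible of it).
- r.mark_of(target, picture): "xy" ([column, row] in pixels: a listed point, or the origin of a listed thing).
The state is a dict: "time_s": time; "q": joint angles; "joint_velocities": joint speeds; "joint_torque": joint torques, N m; "eef_pos": TCP position; "eef_rot": TCP orientation; "wrist_force": force on the tool from outside, world axes, zero at the start; "torque": the same for the moment, N m; "gripper_width": finger opening in m.
Only numpy, scipy, OpenCV 4.12 (cv2) and the standard library are available. Lean on these libraries where they do the work, as an engineer would, in place of code of your own. Each camera call takes 0.05 s, during which the arm holds its last target.

### The job

Three truck tie-rod ends stand in the right-hand test nuts on the bench, and some may be left-hand. Try each one in its nut by turning it clockwise, seen from above: screw every right-hand end fully home and leave it there, ready for the fitter; lift out any that only spins without biting and put it down in the red bin. Don't drop or throw it, and leave the paste jar, the socket and the spanner where they are.

Things in the scene. Friction and masses are not known exactly. Their poses are not given: they have to be found in the camera images.
- eye_a (a point): centre of the eye (round forged head) of the truck tie-rod end standing thread-down in nut_a. z up the shank; x along the ball stud, a level lever. Eye: 46 mm across, lying along x from -18 to 16 mm; grip it across y (46 mm wide); top 23 mm above. On its axis: rubber boot, 40 mm across, to x = 28 mm, then the bright stud, 18 mm across to x = 54 mm, 15 mm to its tip at x = 72 mm
- eye_b (a point): centre of the eye (round forged head) of the truck tie-rod end standing thread-down in nut_b. z up the shank; x along the ball stud, a level lever. Eye: 46 mm across, lying along x from -18 to 16 mm; grip it across y (46 mm wide); top 23 mm above. On its axis: rubber boot, 40 mm across, to x = 28 mm, then the bright stud, 18 mm across to x = 54 mm, 15 mm to its tip at x = 72 mm
- eye_c (a point): centre of the eye (round forged head) of the truck tie-rod end standing thread-down in nut_c. z up the shank; x along the ball stud, a level lever. Eye: 46 mm across, lying along x from -18 to 16 mm; grip it across y (46 mm wide); top 23 mm above. On its axis: rubber boot, 40 mm across, to x = 28 mm, then the bright stud, 18 mm across to x = 54 mm, 15 mm to its tip at x = 72 mm
- end_a: all of the tie-rod end of eye_a, 0.5 to 1 kg. Origin: lower end of its thread, 70 mm below the eye's centre; same axes. M24 shank 24 mm across, 42 mm long, then a collar 32 mm across. Either hand turns with 2 to 4 N on the stud 50 mm from the axis and stays put. Right-hand: has just bitten, cannot be pulled out. Left-hand: only spins at one height, lifts straight out of the 38 mm deep bush
- end_b: all of the tie-rod end of eye_b, 0.5 to 1 kg. Origin: lower end of its thread, 70 mm below the eye's centre; same axes. M24 shank 24 mm across, 42 mm long, then a collar 32 mm across. Either hand turns with 2 to 4 N on the stud 50 mm from the axis and stays put. Right-hand: has just bitten, cannot be pulled out. Left-hand: only spins at one height, lifts straight out of the 38 mm deep bush
- end_c: all of the tie-rod end of eye_c, 0.5 to 1 kg. Origin: lower end of its thread, 70 mm below the eye's centre; same axes. M24 shank 24 mm across, 42 mm long, then a collar 32 mm across. Either hand turns with 2 to 4 N on the stud 50 mm from the axis and stays put. Right-hand: has just bitten, cannot be pulled out. Left-hand: only spins at one height, lifts straight out of the 38 mm deep bush
- nut_a: right-hand M24 test nut on a grey plate 90 x 90 x 8 mm fixed to the bench; on the brass nut a dark guide bush, 40 mm outside, top 64.5 mm up. Origin: centre of the underside, z up. Eye centre is 97 mm above it at the start (collar 4.5 mm off the bush). Clockwise from above lowers a right-hand end 3 mm a turn; after 1.5 turns the collar meets the bush (eye at 92.5 mm) and it stops dead
- nut_b: right-hand M24 test nut on a grey plate 90 x 90 x 8 mm fixed to the bench; on the brass nut a dark guide bush, 40 mm outside, top 64.5 mm up. Origin: centre of the underside, z up. Eye centre is 97 mm above it at the start (collar 4.5 mm off the bush). Clockwise from above lowers a right-hand end 3 mm a turn; after 1.5 turns the collar meets the bush (eye at 92.5 mm) and it stops dead
- nut_c: right-hand M24 test nut on a grey plate 90 x 90 x 8 mm fixed to the bench; on the brass nut a dark guide bush, 40 mm outside, top 64.5 mm up. Origin: centre of the underside, z up. Eye centre is 97 mm above it at the start (collar 4.5 mm off the bush). Clockwise from above lowers a right-hand end 3 mm a turn; after 1.5 turns the collar meets the bush (eye at 92.5 mm) and it stops dead
- bin: red plastic parts bin for left-hand ends, open at the top, fixed to the bench: 240 mm along x, 180 mm along y, walls 4 mm thick; side and rear walls 85 mm high, the front wall (at -x) only 55 mm high. Origin: centre of its underside; its inner floor is 4 mm above that
- paste_jar: Bystander: round closed orange jar of assembly paste, 68 mm across, 85 mm high; origin at the centre of its underside
- socket: Bystander: dark steel impact socket standing upright, 38 mm across, 80 mm high; origin at the centre of its underside
- spanner: Bystander: steel spanner 260 mm long lying flat on the bench; origin under its middle, x along it

How it is judged:
By the outcome, as a careful person would: the job done as asked, in the order asked, and still so for the second after the job is handed in, with the robot touching nothing.
It also fails if it takes over 70 s, if anything falls off the work surface, if the arm or the gripper's body presses on something with over 40 N, if the wrist force passes 120 N, or if a joint passes its speed limit or range.

## Working session

There is one attempt and no reset: what is moved stays moved. The work goes in short steps, Python scripts to look and compute and a tool call to move; the robot and the scene stay as the last step left them, time stands still between calls to the robot, and variables do not carry over. Pictures are saved under pics/ and viewed, and the job is handed in when it is done.

Besides the shell and the picture viewer there is one more tool, called as name(argument=value, ...) on one line, values as JSON. apply_moves: Moves the arm, as the interface text tells. Its arguments: {"type":"object","properties":{"motion":{"type":"array"},"fingers":{"type":"number"},"force":{"type":"number"}},"required":["motion"]}

```bash
mkdir -p pics; cat > h.py <<'E'
import numpy as np, cv2
from rig import r
def cam(n):
    s=r.state(); p=r.grab_frame(n)
    if n=='wrist':
        T=np.eye(4);T[:3,:3]=np.array(s['eef_rot']);T[:3,3]=s['eef_pos']
        M=T@np.array(p['tool_from_camera'])
    else:
        R,_=cv2.Rodrigues(np.array(p['rvec'],float));M=np.eye(4)
        M[:3,:3]=R.T;M[:3,3]=-R.T@np.array(p['tvec']).ravel()
    return p,M
def w(p,M,xy,z=None):
    K=np.array(p['K']);d=np.array([(xy[0]-K[0,2])/K[0,0],(xy[1]-K[1,2])/K[1,1],1.])
    if z is None:
        u,v=int(round(xy[0])),int(round(xy[1]));k=d*p['z_map'][v,u]
    else:
        dw=M[:3,:3]@d; k=d*(z-M[2,3])/dw[2]
    return M[:3,:3]@k+M[:3,3]
def save(p,n): cv2.imwrite('pics/'+n,p['frame'][:,:,::-1])
E
python3 - <<'E'
from h import *
np.set_printoptions(precision=3,suppress=True)
s=r.state();print(s['time_s'],s['eef_pos'],s['eef_rot'],s['gripper_width'],s['wrist_force'])
for n in ['scene','side']:
    p,M=cam(n);save(p,n+'0.png');print(n,M[:3,3])
    for t in ['eye_a','nut_a','bin','paste_jar','socket','spanner']:
        for d in r.mark_of(t,p):
            if d['confidence']>.3: print(t,d['confidence'],np.array(d['xy']),w(p,M,d['xy'],0.097 if t=='eye_a' else 0), w(p,M,d['xy']))
E
```

```text
0.0 [0.175 0.652 0.404] [[ 0.259  0.966 -0.   ]
 [ 0.966 -0.259 -0.002]
 [-0.002  0.    -1.   ]] 0.08731166022322329 [ 0.445  0.814 -0.359]
scene [0.899 0.3   0.739]
eye_a 0.84 [320.2 193.8] [ 0.538 -0.117  0.097] [ 0.552 -0.101  0.121]
eye_a 0.69 [525.4 316.2] [0.462 0.281 0.097] [0.476 0.282 0.117]
eye_a 0.63 [272.1 338.2] [0.781 0.051 0.097] [0.77  0.028 0.039]
eye_a 0.61 [398.6 270.9] [0.551 0.095 0.097] [0.562 0.102 0.118]
nut_a 0.64 [317.1 227.6] [ 0.548 -0.116  0.   ] [ 0.593 -0.062  0.095]
nut_a 0.63 [395.3 295.3] [0.541 0.096 0.   ] [0.561 0.108 0.042]
nut_a 0.62 [502.6 341.4] [0.466 0.28  0.   ] [0.483 0.281 0.029]
bin 0.65 [251.8 154.8] [ 0.525 -0.372  0.   ] [ 0.528 -0.367  0.005]
paste_jar 0.89 [336.5 391.1] [ 0.74   0.154 -0.   ] [0.758 0.171 0.085]
socket 0.9 [276.  335.4] [0.754 0.013 0.   ] [0.763 0.031 0.046]
spanner 0.71 [220.2 293.9] [ 0.782 -0.119  0.   ] [ 0.782 -0.117  0.004]
side [0.224 0.369 0.741]
eye_a 0.84 [236.1 416.5] [0.462 0.282 0.097] [0.454 0.285 0.12 ]
eye_a 0.66 [288.5 329.1] [0.502 0.133 0.097] [0.53  0.11  0.033]
eye_a 0.64 [287.5 299. ] [0.543 0.093 0.097] [0.532 0.103 0.12 ]
eye_a 0.61 [359.8 228.3] [ 0.55  -0.114  0.097] [ 0.541 -0.101  0.114]
nut_a 0.97 [246.3 436.5] [0.462 0.28  0.   ] [0.443 0.287 0.059]
nut_a 0.92 [358.2 262.2] [ 0.543 -0.11   0.   ] [ 0.536 -0.099  0.018]
nut_a 0.69 [359.4 254.4] [ 0.554 -0.128  0.   ] [ 0.534 -0.098  0.046]
nut_a 0.59 [288.8 329.4] [0.543 0.098 0.   ] [0.531 0.109 0.029]
nut_a 0.52 [430. 200.] [ 0.53  -0.365  0.   ] [ 0.494 -0.278  0.087]
bin 0.94 [431.9 204. ] [ 0.52  -0.356  0.   ] [ 0.485 -0.273  0.086]
paste_jar 0.76 [195.5 290.5] [0.743 0.158 0.   ] [0.711 0.171 0.046]
socket 0.7 [246.6 242.4] [0.759 0.005 0.   ] [0.744 0.016 0.02 ]
spanner 0.86 [281.6 203.1] [ 0.786 -0.13  -0.   ] [ 0.779 -0.124  0.009]
```

View pics/scene0.png

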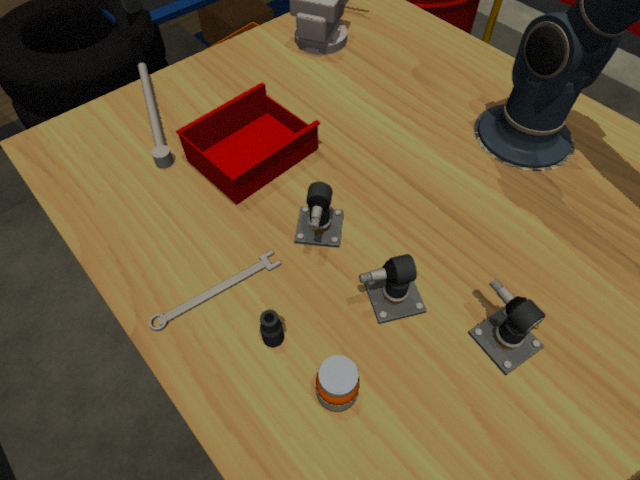

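View pics/side0.png

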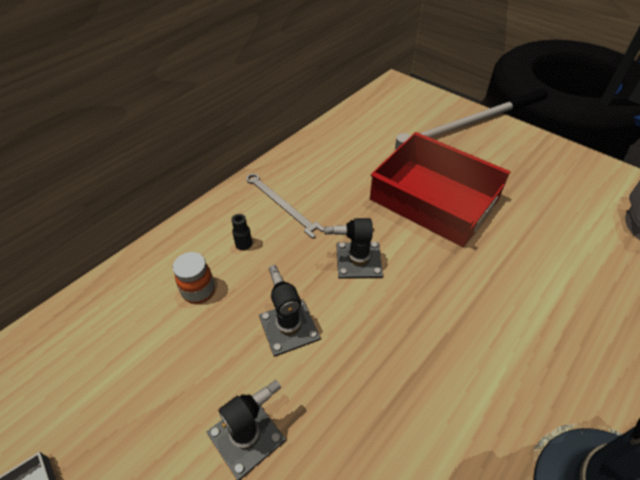

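The scene view shows ends at about (515,315), (398,270) and (319,193), with the bin at (250,145). The jar, socket and spanner are on the far side. Next I'll refine the axes and stud directions from the depth clouds.

```bash
cat > meas.py <<'E'
from h import *
from scipy.optimize import least_squares
np.set_printoptions(precision=4,suppress=True)
def cloud(p,M):
    K=np.array(p['K']);v,u=np.mgrid[0:480,0:640];z=p['z_map']
    P=np.stack([(u-K[0,2])/K[0,0]*z,(v-K[1,2])/K[1,1]*z,z],-1)[z>0]
    return P@M[:3,:3].T+M[:3,3]
if __name__=='__main__':
  C={}
  for n in ['scene','side']:
    p,M=cam(n);C[n]=cloud(p,M)
  for c in [(.462,.281),(.547,.095),(.545,-.115)]:
    for n in C:
        P=C[n];d=P-np.array([*c,0.097]);rr=np.hypot(d[:,0],d[:,1])
        pl=P[(abs(P[:,2]-.008)<.003)&(rr<.07)]
        box=cv2.minAreaRect((pl[:,:2]*1000).astype(np.float32)) if len(pl)>5 else None
        S=P[(rr>.035)&(rr<.08)&(P[:,2]>.09)&(P[:,2]<.115)]
        E=P[(rr<.03)&(P[:,2]>.075)]
        m=S[:,:2].mean(0)
        print(n,c,'plate',box,'stud',len(S),m,'yaw',np.degrees(np.arctan2(*(m-c)[::-1])),'eye',len(E),E[:,2].max(),E[E[:,2]>.115].mean(0))
  P=C['scene'];b=P[(abs(P[:,0]-.52)<.2)&(abs(P[:,1]+.365)<.17)]
  for lo,hi in [(.002,.008),(.045,.06),(.08,.09)]:
    q=b[(b[:,2]>lo)&(b[:,2]<hi)];print('bin',lo,len(q),q[:,:2].min(0),q[:,:2].max(0),cv2.minAreaRect((q[:,:2]*1000).astype(np.float32)))
E
python3 meas.py
```

```text
scene (0.462, 0.281) plate ((461.699951171875, 280.5960998535156), (90.03504180908203, 93.10572814941406), 81.33382415771484) stud 257 [0.4564 0.2289] yaw -96.12698952150238 eye 983 0.12265282125972865 [0.4638 0.28   0.1185]
side (0.462, 0.281) plate ((462.72637939453125, 280.3774719238281), (90.0508041381836, 91.37894439697266), 81.70183563232422) stud 306 [0.4521 0.2292] yaw -100.79649974979237 eye 1128 0.12305235317701568 [0.4614 0.28   0.1182]
scene (0.547, 0.095) plate ((546.2762451171875, 99.5417709350586), (83.93656921386719, 90.70088195800781), 63.03730392456055) stud 229 [0.5943 0.0737] yaw -24.230660987596718 eye 802 0.12320526266886789 [0.5472 0.0965 0.1186]
side (0.547, 0.095) plate ((545.7244873046875, 95.64015197753906), (89.99845886230469, 92.0234375), 63.21323776245117) stud 150 [0.5943 0.0724] yaw -25.565346268429284 eye 790 0.12264245323946621 [0.5449 0.0966 0.1183]
scene (0.545, -0.115) plate ((544.2569580078125, -112.7602767944336), (91.9676513671875, 90.7296371459961), 41.08957290649414) stud 196 [ 0.5843 -0.0758] yaw 44.91347223584478 eye 537 0.12242549780258605 [ 0.5459 -0.1109  0.1185]
side (0.545, -0.115) plate ((540.3551025390625, -117.90190124511719), (103.02483367919922, 92.59622192382812), 41.374210357666016) stud 176 [ 0.5811 -0.0759] yaw 47.26137543842427 eye 568 0.12226836776598204 [ 0.5447 -0.11    0.1182]
bin 0.002 5366 [ 0.3203 -0.5349] [ 0.72  -0.195] ((520.134033203125, -365.06719970703125), (399.71441650390625, 339.8832092285156), 0.03214963525533676)
bin 0.045 1322 [ 0.3996 -0.4647] [ 0.6478 -0.2708] ((522.474365234375, -367.3302001953125), (242.5498046875, 182.63172912597656), 2.9182052612304688)
bin 0.08 1370 [ 0.3975 -0.4729] [ 0.6477 -0.2636] ((523.3106689453125, -368.4462585449219), (241.13088989257812, 198.6946258544922), 3.21858549118042)
```

apply_moves(motion=[[[-3.56,4.67,1.0,0],[-3.56,4.67,1.0,0],[-3.56,4.67,1.0,0],[-3.56,4.67,1.0,0],[-3.56,4.67,1.0,0],[-3.56,4.67,1.0,0],[-3.56,4.67,1.0,0],[-3.56,4.67,1.0,0],[0,0,0,-10.7],[0,0,0,-10.7],[0,0,0,-10.7],[0,0,0,-10.7]]], fingers=-1, force=25)

```text
time_s: 2.3
eef_pos: [0.4619, 0.2802, 0.3249]
eef_rot: [[-0.472, 0.882, 0.0], [0.882, 0.472, 0.0], [0.0, 0.0, -1.0]]
wrist_force: [-0.3, -0.0, -0.2]
gripper_width: 0.0867
```

apply_moves(motion=[[[0,0,0,-10.7],[0,0,0,-10.7],[0,0,0,-10.7],[0,0,0,-10.7],[0,0,0,-10.7]]])

```text
time_s: 2.92
eef_pos: [0.4619, 0.2802, 0.3249]
eef_rot: [[-0.989, 0.145, 0.0], [0.145, 0.989, 0.0], [-0.0, 0.0, -1.0]]
wrist_force: [0.3, 0.9, 0.1]
gripper_width: 0.0871
```

```bash
cat > st.py <<'E'
from h import *
import sys
np.set_printoptions(precision=4,suppress=True)
def st(tgt=None,yaw=None,g=.097):
    s=r.state();R=np.array(s['eef_rot']);p=np.array(s['eef_pos'])
    y=np.degrees(np.arctan2(R[1,0],R[0,0]))
    print('t',s['time_s'],'pos',p,'yaw %.1f'%y,'q',np.array(s['q']),'F',np.array(s['wrist_force']),'T',np.array(s['torque']),'w %.4f'%s['gripper_width'])
    print('z axis',R[:,2])
    if tgt is not None:
        d=np.array([tgt[0],tgt[1],g])-(p+.164*R[:,2]);print('grasp err tool cm',R.T@d*100,'spin',None if yaw is None else (y-yaw+90)%180-90)
if __name__=='__main__':
    a=[float(x) for x in sys.argv[1:]]
    st(a[:2] if a else None,a[2] if len(a)>2 else None,a[3] if len(a)>3 else .097)
E
python3 st.py .4622 .2805 171.3
python3 - <<'E'
from meas import *
p,M=cam('wrist');save(p,'w1.png')
for t in ['eye_a','nut_a']:
  for d in r.mark_of(t,p): print(t,d['confidence'],d['xy'],w(p,M,d['xy'],.097 if t=='eye_a' else 0))
P=cloud(p,M);c=np.array([.4622,.2805]);rr=np.hypot(*(P[:,:2]-c).T)
pl=P[(abs(P[:,2]-.008)<.003)&(rr<.07)];print(cv2.minAreaRect((pl[:,:2]*1000).astype(np.float32)))
E=P[(rr<.03)&(P[:,2]>.115)];print(E.mean(0),len(E))
S=P[(rr>.035)&(rr<.08)&(P[:,2]>.09)&(P[:,2]<.115)];m=S[:,:2].mean(0);print(np.degrees(np.arctan2(*(m-c)[::-1])),len(S))
E
```

```text
t 2.925 pos [0.4619 0.2802 0.3249] yaw 171.6 q [-23.586   20.2103 -15.0541 110.438    6.7124  50.1582 129.5883] F [0.3494 0.9029 0.0597] T [0.0557 0.0999 0.0487] w 0.0871
z axis [ 0.0004  0.0003 -1.    ]
grasp err tool cm [-0.018   0.0218  6.3932] spin 0.34963892928098517
eye_a 0.97 [320.3, 271.6] [0.463  0.2808 0.097 ]
((462.63519287109375, 280.1539001464844), (90.3412094116211, 90.27558898925781), 81.23004150390625)
[0.4586 0.2602 0.2192] 18831
-98.53706673513943 2799
```

apply_moves(motion=[[[0,0,3.2,0],[0,0,3.2,0],[0,0,0,0],[0,0,0,0],[0,0,0,0],[0,0,0,0]]], fingers=-1)

```text
time_s: 3.82
eef_pos: [0.4621, 0.2804, 0.2618]
eef_rot: [[-0.988, 0.152, 0.002], [0.152, 0.988, 0.001], [-0.002, 0.001, -1.0]]
wrist_force: [0.1, 0.6, 0.4]
gripper_width: 0.0869
```

apply_moves(motion=[[[0,0,0,0],[0,0,0,0],[0,0,0,0]]], fingers=1, force=40)

```text
time_s: 4.2
eef_pos: [0.4618, 0.2802, 0.2607]
eef_rot: [[-0.988, 0.151, -0.0], [0.151, 0.988, 0.0], [0.0, 0.0, -1.0]]
wrist_force: [-0.6, 0.8, 0.0]
gripper_width: 0.0647
```

```bash
python3 st.py .4624 .2803 171.4
```

```text
t 4.2 pos [0.4618 0.2802 0.2607] yaw 171.3 q [-24.6219  25.1647 -14.0461 113.3795   8.7873  42.455  127.409 ] F [-0.6136  0.8303  0.0207] T [0.063  0.0615 0.0058] w 0.0647
z axis [-0.      0.0001 -1.    ]
grasp err tool cm [-0.0565  0.0159 -0.026 ] spin -0.10386219513054584
```

apply_moves(motion=[[[0,0,0,0],[0,0,0,0],[0,0,0,0],[0,0,0,0]]])

```text
time_s: 4.7
eef_pos: [0.4619, 0.2802, 0.2607]
eef_rot: [[-0.988, 0.151, 0.0], [0.151, 0.988, 0.0], [-0.0, 0.0, -1.0]]
wrist_force: [0.9, -0.1, 0.2]
gripper_width: 0.0454
```

apply_moves(motion=[[[0,0,0.009,10.7],[0,0,0.009,10.7],[0,0,0.009,10.7],[0,0,0.009,10.7]]])

```text
time_s: 5.2
eef_pos: [0.4619, 0.2802, 0.2607]
eef_rot: [[-0.618, 0.786, 0.0], [0.786, 0.618, -0.0], [-0.0, 0.0, -1.0]]
wrist_force: [-0.1, -0.8, 2.3]
gripper_width: 0.0452
```

```bash
python3 st.py .4624 .2803 171.4
```

```text
t 5.2 pos [0.4619 0.2802 0.2607] yaw 128.2 q [-32.9892  24.4725  -3.4464 113.8747   2.1582  41.701   90.4248] F [-0.1212 -0.7617  2.3254] T [-0.1033  0.0999  0.0113] w 0.0452
z axis [ 0.0002 -0.     -1.    ]
grasp err tool cm [-0.0196  0.0421 -0.0307] spin -43.2371347933622
```

apply_moves(motion=[[[0,0,0,10.7],[0,0,0,10.7],[0,0,0,10.7],[0,0,0,10.7],[0,0,0,10.7],[0,0,0,10.7],[0,0,0,10.7],[0,0,0,10.7],[0,0,0,10.7],[0,0,0,10.7]]])

```text
time_s: 6.45
eef_pos: [0.4621, 0.2805, 0.2607]
eef_rot: [[0.932, 0.361, 0.001], [0.361, -0.932, 0.001], [0.001, -0.0, -1.0]]
wrist_force: [1.2, -0.4, -0.8]
gripper_width: 0.0449
```

```bash
python3 st.py .4624 .2803 171.4
python3 - <<'E'
from meas import *
p,M=cam('side');save(p,'s2.png')
E
```

```text
t 6.45 pos [0.4621 0.2805 0.2607] yaw 21.2 q [-54.0881  25.7067  23.5391 115.0832 -15.0046  42.005   -0.2263] F [ 1.1609 -0.3673 -0.7675] T [-0.1125 -0.2088  0.0349] w 0.0449
z axis [ 0.0012  0.0008 -1.    ]
grasp err tool cm [-0.0009  0.0355 -0.0283] spin 29.781386811734762
```

View pics/s2.png

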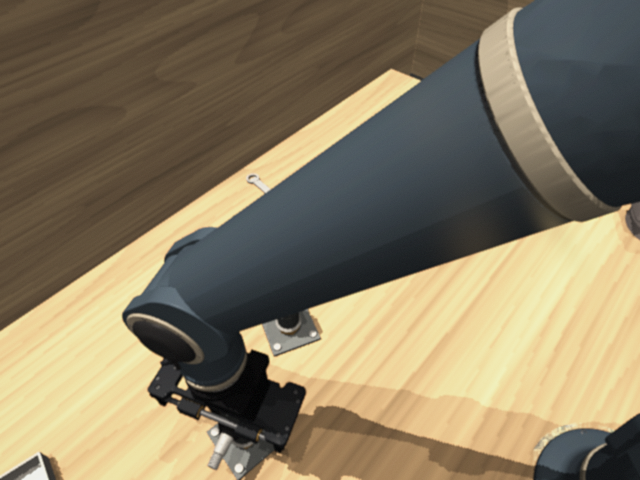

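apply_moves(motion=[[[0,0,0,10.7],[0,0,0,10.7],[0,0,0,10.7],[0,0,0,10.7],[0,0,0,10.7],[0,0,0,10.7],[0,0,0,10.7],[0,0,0,10.7],[0,0,0,10.7],[0,0,0,10.7]]])

```text
time_s: 7.75
eef_pos: [0.4624, 0.2802, 0.2608]
eef_rot: [[0.075, -0.997, 0.002], [-0.997, -0.075, 0.0], [-0.0, -0.002, -1.0]]
wrist_force: [1.1, -1.7, 0.2]
gripper_width: 0.0453
```

```bash
python3 st.py .4624 .2803 171.4
python3 - <<'E'
from meas import *
p,M=cam('side');save(p,'s3.png')
E
```

```text
t 7.75 pos [0.4624 0.2802 0.2608] yaw -85.7 q [-73.8634  33.4173  51.9231 116.0681 -35.8409  47.6807 -86.8382] F [ 1.1031 -1.7467  0.2235] T [-0.3537 -0.2356  0.0171] w 0.0453
z axis [ 0.0019  0.0002 -1.    ]
grasp err tool cm [-0.0043  0.0303 -0.0247] spin -77.07378329418981
```

apply_moves(motion=[[[0,0,-0.2,0],[0,0,-0.2,0],[0,0,0,0]]])

```text
time_s: 8.18
eef_pos: [0.4616, 0.28, 0.2639]
eef_rot: [[0.08, -0.997, -0.001], [-0.997, -0.08, -0.0], [0.0, 0.001, -1.0]]
wrist_force: [4.1, -0.8, -11.1]
gripper_width: 0.0451
```

```bash
python3 st.py .4624 .2803 171.4
```

```text
t 8.175 pos [0.4616 0.28   0.2639] yaw -85.4 q [-74.0856  33.1011  52.1492 116.0171 -35.4141  48.0779 -86.9231] F [  4.0953  -0.8491 -11.128 ] T [-0.1987 -0.5773 -0.02  ] w 0.0451
z axis [-0.0006 -0.0004 -1.    ]
grasp err tool cm [-0.027  -0.0939  0.2931] spin -76.81740390447646
```

apply_moves(motion=[[[0,0,-0.4,0],[0,0,-0.4,0],[0,0,0,0],[0,0,0,0]]])

```text
time_s: 8.68
eef_pos: [0.4618, 0.2801, 0.2726]
eef_rot: [[0.078, -0.997, -0.0], [-0.997, -0.078, 0.0], [-0.0, 0.0, -1.0]]
wrist_force: [1.7, -1.3, -6.7]
gripper_width: 0.0451
```

```bash
python3 st.py .4624 .2803 171.4
python3 - <<'E'
from meas import *
p,M=cam('side');save(p,'s4.png')
p,M=cam('wrist');save(p,'w4.png')
K=p['K']
for t in ['eye_a']:
  for d in r.mark_of(t,p): print(t,d['confidence'],d['xy'])
P=cloud(p,M);c=np.array([.4624,.2803]);rr=np.hypot(*(P[:,:2]-c).T)
S=P[(rr>.04)&(rr<.08)&(P[:,2]>.08)&(P[:,2]<.135)];print(len(S),S.mean(0),S.max(0), np.percentile(S[:,2],[50,90,98]))
E
```

```text
t 8.675 pos [0.4618 0.2801 0.2726] yaw -85.5 q [-74.706   32.4741  52.9692 115.682  -34.6599  48.9387 -87.5782] F [ 1.746  -1.2616 -6.6957] T [-0.4493 -0.3498 -0.0049] w 0.0451
z axis [-0.0002  0.0001 -1.    ]
grasp err tool cm [-0.0158 -0.0645  1.1577] spin -76.89768243349374
eye_a 0.68 [317.6, 327.1]
4887 [0.5179 0.2837 0.1151] [0.5349 0.2925 0.1196] [0.1155 0.1174 0.1182]
```

Lifted straight out (12 mm, at about 7 N), so this first end is left-hand. Carrying it to the bin.

apply_moves(motion=[[[0,0,-3.0,0],[0,0,-4.0,0],[0,0,-4.0,0],[3.0,0.2,0,0],[5.8,0.38,0,0],[5.8,0.38,0,0],[5.8,0.38,0,0],[5.8,0.38,0,0],[5.8,0.38,0,0],[5.8,0.38,0,0],[5.8,0.38,0,0],[5.8,0.38,0,0]]], force=50)

```text
time_s: 10.32
eef_pos: [0.4669, -0.2161, 0.3812]
eef_rot: [[0.078, -0.997, -0.002], [-0.997, -0.078, 0.003], [-0.004, 0.002, -1.0]]
wrist_force: [0.9, 0.3, -7.1]
gripper_width: 0.0449
```

apply_moves(motion=[[[5.8,0.38,0,0],[5.0,0.3,0,0],[3.0,0.2,0,0],[0,0,0,0],[0,0,0,0]]])

```text
time_s: 10.95
eef_pos: [0.4698, -0.3522, 0.381]
eef_rot: [[0.078, -0.997, -0.002], [-0.997, -0.078, 0.004], [-0.004, 0.002, -1.0]]
wrist_force: [-0.3, 0.7, -7.7]
gripper_width: 0.0449
```

```bash
python3 st.py .47 -.36 -85 .074
python3 - <<'E'
from meas import *
p,M=cam('wrist');save(p,'w5.png')
p,M=cam('scene');save(p,'c5.png')
E
```

```text
t 10.95 pos [ 0.4698 -0.3522  0.381 ] yaw -85.5 q [ -8.1078  28.6381  57.14   103.97   -27.037   62.5776 -26.6397] F [-0.2532  0.6779 -7.6805] T [-0.0439  0.151   0.0265] w 0.0449
z axis [-0.0021  0.0036 -1.    ]
grasp err tool cm [ 0.8989 -0.0171 14.2995] spin -0.5083963842519665
```

View pics/c5.png

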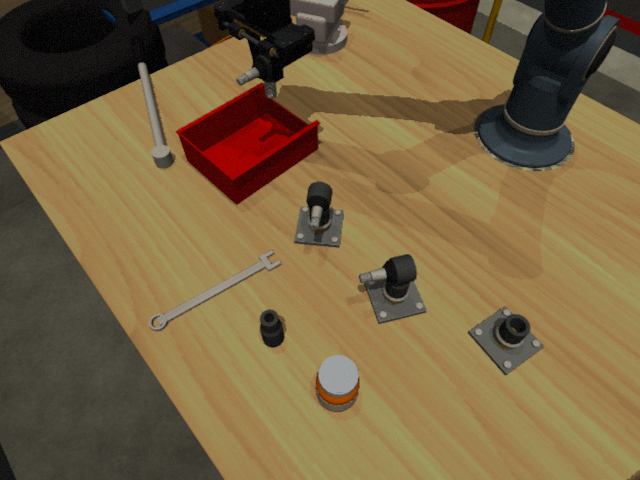

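View pics/w5.png

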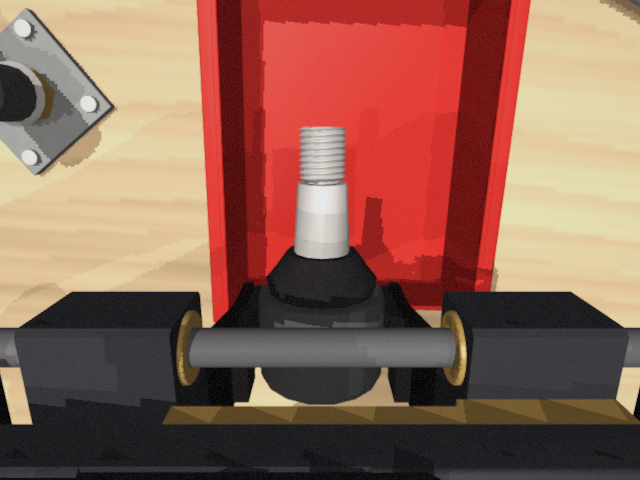

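apply_moves(motion=[[[0.9,-0.5,0,0],[0,0,4.0,0],[0,0,4.0,0],[0,0,3.0,0],[0,0,1.5,0],[0,0,1.0,0],[0,0,0.2,0],[0,0,0.2,0],[0,0,0.1,0],[0,0,0,0]]])

```text
time_s: 12.3
eef_pos: [0.4761, -0.3617, 0.2427]
eef_rot: [[0.079, -0.997, 0.001], [-0.997, -0.079, -0.0], [0.0, -0.001, -1.0]]
wrist_force: [1.0, 0.2, -8.3]
gripper_width: 0.0447
```

```bash
python3 st.py .475 -.361 -85 .074
```

```text
t 12.3 pos [ 0.4761 -0.3617  0.2427] yaw -85.5 q [ -0.3704  38.6053  47.9227 108.8601 -37.5065  49.564  -18.5385] F [ 1.0403  0.2256 -8.2845] T [-0.0658  0.2037 -0.002 ] w 0.0447
z axis [ 0.0007 -0.0001 -1.    ]
grasp err tool cm [-0.079   0.1188  0.4727] spin -0.49210746212972367
```

apply_moves(motion=[[[0,0,0.15,0],[0,0,0.15,0],[0,0,0.1,0],[0,0,0.05,0],[0,0,0,0]]])

```text
time_s: 12.92
eef_pos: [0.476, -0.3616, 0.2379]
eef_rot: [[0.078, -0.997, 0.0], [-0.997, -0.078, 0.0], [-0.0, -0.0, -1.0]]
wrist_force: [0.1, 0.5, -6.9]
gripper_width: 0.0448
```

```bash
python3 st.py .475 -.361 -85 .074
```

```text
t 12.925 pos [ 0.476  -0.3616  0.2379] yaw -85.5 q [ -0.1291  38.9512  47.5784 109.001  -37.8569  49.1545 -18.2782] F [ 0.1452  0.4764 -6.8538] T [ 0.0905  0.2398 -0.0164] w 0.0448
z axis [ 0.      0.0002 -1.    ]
grasp err tool cm [-0.067   0.0988 -0.0096] spin -0.49835894120869284
```

apply_moves(motion=[[[0,0,0.07,0],[0,0,0.05,0],[0,0,0,0]]])

```text
time_s: 13.3
eef_pos: [0.4761, -0.3618, 0.2378]
eef_rot: [[0.078, -0.997, 0.001], [-0.997, -0.078, 0.001], [-0.001, -0.001, -1.0]]
wrist_force: [-0.6, 3.4, 4.7]
gripper_width: 0.0448
```

```bash
python3 st.py .475 -.361 -85 .074
```

```text
t 13.3 pos [ 0.4761 -0.3618  0.2378] yaw -85.5 q [ -0.0789  38.959   47.5414 108.9886 -37.9414  49.1415 -18.2082] F [-0.5982  3.3625  4.7205] T [0.861  0.7193 0.024 ] w 0.0448
z axis [ 0.0011  0.0007 -1.    ]
grasp err tool cm [-0.0799  0.1259 -0.0238] spin -0.4993160412147688
```

apply_moves(motion=[[[0,0,0,0],[0,0,0,0],[0,0,0,0],[0,0,0,0]]], fingers=-0.6)

```text
time_s: 13.8
eef_pos: [0.4761, -0.3618, 0.2366]
eef_rot: [[0.078, -0.997, 0.0], [-0.997, -0.078, -0.0], [0.0, -0.0, -1.0]]
wrist_force: [0.2, 0.5, 0.3]
gripper_width: 0.0684
```

```bash
python3 st.py .475 -.361 -85 .074
python3 - <<'E'
from meas import *
p,M=cam('wrist');save(p,'w6.png')
E
```

```text
t 13.8 pos [ 0.4761 -0.3618  0.2366] yaw -85.5 q [ -0.0621  39.0501  47.4908 109.0238 -37.9543  49.007  -18.2082] F [0.1948 0.5024 0.2988] T [-0.0805  0.1694 -0.0139] w 0.0684
z axis [ 0.0002 -0.0005 -1.    ]
grasp err tool cm [-0.0955  0.1082 -0.1352] spin -0.5015792457651429
```

View pics/w6.png

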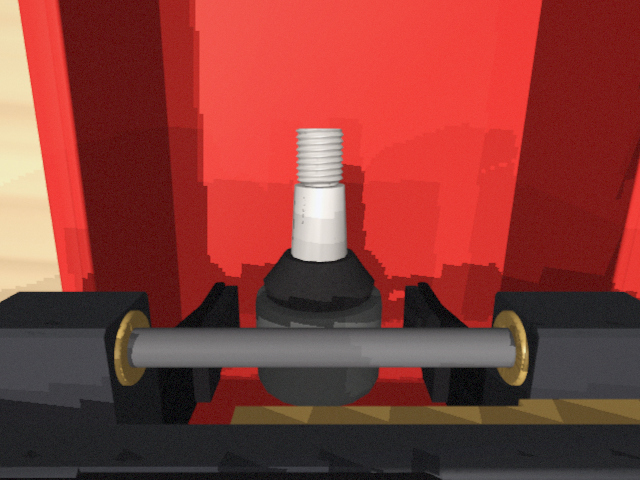

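The left-hand end stands steady in the bin, stud upright at (320,190) in the wrist view and clear of the pads. Next is the end nearest the bin.

apply_moves(motion=[[[0,0,-3.0,0],[0,0,-6.0,0],[-4.88,-1.77,0,0],[-4.88,-1.77,0,0],[-4.88,-1.77,0,0],[-4.88,-1.77,0,0],[-4.88,-1.77,0,0],[0,0,0,-10.7],[0,0,0,-10.7],[0,0,0,-10.7],[0,0,0,-10.7],[0,0,0,-10.7]]])

```text
time_s: 15.35
eef_pos: [0.545, -0.1115, 0.3267]
eef_rot: [[0.851, -0.525, 0.0], [-0.525, -0.851, -0.0], [0.0, -0.0, -1.0]]
wrist_force: [-0.3, -1.0, -0.1]
gripper_width: 0.0696
```

apply_moves(motion=[[[0,0,0,-10.7],[0,0,0,-10.7],[0,0,0,-10.7],[0,0,0,-10.7],[0,0,0,-10.7],[0,0,0,-10.7],[0,0,0,-10.7],[0,0,0,-10.7],[0,0,0,-10.7],[0,0,0,-10.7],[0,0,0,-10.7],[0,0,0,-10.7]]])

```text
time_s: 16.85
eef_pos: [0.545, -0.1117, 0.3266]
eef_rot: [[-0.117, 0.993, -0.0], [0.993, 0.117, -0.0], [-0.0, -0.0, -1.0]]
wrist_force: [0.0, 0.7, -0.4]
gripper_width: 0.0696
```

```bash
cat > wm.py <<'E'
from meas import *
import sys
from st import st
def wm(c,ez,name,exp=None):
    p,M=cam('wrist');save(p,name)
    for d in r.mark_of('eye_a',p):
        if d['confidence']>.3: print('eye',d['confidence'],d['xy'],w(p,M,d['xy'],ez))
    P=cloud(p,M);c=np.array(c);rr=np.hypot(*(P[:,:2]-c).T)
    pl=P[(abs(P[:,2]-.008)<.003)&(rr<.07)];print('plate',cv2.minAreaRect((pl[:,:2]*1000).astype(np.float32)) if len(pl)>5 else 0)
    S=P[(rr>.045)&(rr<.07)&(P[:,2]>ez-.01)&(P[:,2]<ez+.015)]
    if len(S)>5:
        m=S[:,:2].mean(0);print('stud yaw',np.degrees(np.arctan2(*(m-c)[::-1])),len(S),'ztop',np.percentile(S[:,2],[50,90,97]))
a=[float(x) for x in sys.argv[2:]]
wm(a[:2],a[3],sys.argv[1]);st(a[:2],a[2],a[3])
E
python3 wm.py w7.png .545 -.112 133.5 .097
```

```text
eye 0.69 [316.0, 266.9] [ 0.5445 -0.1148  0.097 ]
plate ((545.5331420898438, -113.88185119628906), (90.14735412597656, 90.04961395263672), 41.88042449951172)
stud yaw 38.75543507084762 160 ztop [0.1034 0.1047 0.1051]
t 16.95 pos [ 0.545  -0.1118  0.3266] yaw 96.3 q [ -1.9338  20.679   11.5854 109.5103  -5.3106  50.3091 108.6675] F [-0.4305 -0.2511  1.0821] T [ 0.0438  0.0078 -0.032 ] w 0.0696
z axis [ 0.0002  0.0003 -1.    ]
grasp err tool cm [-0.023  -0.0102  6.5649] spin -37.15267454547087
```

apply_moves(motion=[[[0,0,0,-10.7],[0,0,0,-10.7],[0,0,0,-10.7],[0,0,0,-5]]])

```text
time_s: 17.45
eef_pos: [0.5451, -0.1117, 0.3265]
eef_rot: [[-0.688, 0.726, -0.0], [0.726, 0.688, 0.0], [0.0, 0.0, -1.0]]
wrist_force: [0.1, -0.2, 0.4]
gripper_width: 0.0698
```

```bash
python3 wm.py w8.png .5453 -.1138 133.5 .097
```

```text
eye 0.61 [317.9, 265.6] [ 0.5452 -0.1145  0.097 ]
plate ((545.2576293945312, -113.79658508300781), (90.18028259277344, 90.34324645996094), 41.90275573730469)
stud yaw 41.739539378121364 612 ztop [0.1031 0.1045 0.1049]
t 17.55 pos [ 0.5451 -0.1117  0.3266] yaw 133.3 q [  4.3542  20.5534   3.6239 109.1384  -1.6623  50.3616 142.1094] F [ 0.2151 -0.4816  1.0565] T [0.0099 0.1305 0.038 ] w 0.0693
z axis [-0.      0.0002 -1.    ]
grasp err tool cm [-0.1738 -0.1305  6.5577] spin -0.1992773687299234
```

View pics/w8.png

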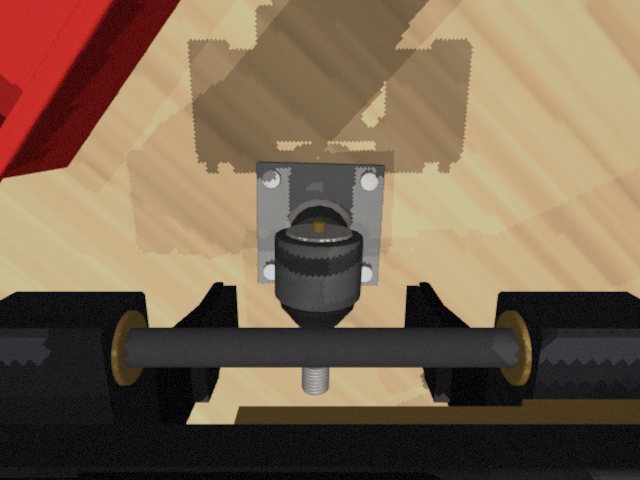

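The eye is centred at (318,265) between the pads, with the stud pointing at the palm side (315,380). The yaw is aligned.

apply_moves(motion=[[[-0.17,-0.13,3.0,1.5],[0,0,3.5,0],[0,0,0,0],[0,0,0,0]]])

```text
time_s: 18.05
eef_pos: [0.5459, -0.1137, 0.2626]
eef_rot: [[-0.668, 0.744, 0.001], [0.744, 0.668, -0.0], [-0.001, 0.001, -1.0]]
wrist_force: [0.4, -0.1, 1.0]
gripper_width: 0.0695
```

apply_moves(motion=[[[0,0,0,0],[0,0,0,0],[0,0,0,0],[0,0,0,0],[0,0,0,0],[0,0,0,10.7],[0,0,0,10.7],[0,0,0,10.7],[0,0,0,10.7],[0,0,0,10.7]]], fingers=1, force=30)

```text
time_s: 19.3
eef_pos: [0.5455, -0.1138, 0.2617]
eef_rot: [[0.205, 0.979, 0.001], [0.979, -0.205, -0.001], [-0.0, 0.001, -1.0]]
wrist_force: [0.9, -0.2, 1.1]
gripper_width: 0.0456
```

```bash
python3 st.py .5453 -.1138 133.5 .097
```

```text
t 19.3 pos [ 0.5455 -0.1138  0.2617] yaw 78.2 q [ -5.8762  26.2215  17.2099 112.5583 -11.0659  42.7312  95.9902] F [ 0.8992 -0.1563  1.0752] T [-0.1077 -0.0888  0.0739] w 0.0456
z axis [ 0.0008 -0.0006 -1.    ]
grasp err tool cm [ 0.0046 -0.0363  0.0724] spin -55.33085504652756
```

apply_moves(motion=[[[0,0,0,10.7],[0,0,0,10.7],[0,0,0,10.7],[0,0,0,10.7],[0,0,0,10.7],[0,0,0,10.7],[0,0,0,10.7],[0,0,0,10.7],[0,0,0,10.7],[0,0,0,10.7],[0,0,0,10.7]]])

```text
time_s: 20.68
eef_pos: [0.545, -0.1139, 0.2608]
eef_rot: [[0.771, -0.637, -0.001], [-0.637, -0.771, -0.002], [0.001, 0.002, -1.0]]
wrist_force: [1.2, -2.8, -7.1]
gripper_width: 0.0451
```

```bash
python3 st.py .5453 -.1138 133.5 .097
```

```text
t 20.675 pos [ 0.545  -0.1139  0.2608] yaw -39.5 q [-27.8549  33.3101  48.2014 113.801  -33.4128  47.7289  -0.39  ] F [ 1.2061 -2.7848 -7.1229] T [-0.6838 -0.0736  0.1259] w 0.0451
z axis [-0.0008 -0.002  -1.    ]
grasp err tool cm [ 0.0028 -0.0599 -0.0176] spin 6.962275240188603
```

apply_moves(motion=[[[0,0,0.03,10.7],[0,0,0.03,10.7],[0,0,0.02,10.7],[0,0,0.01,10.7],[0,0,0.01,10.7],[0,0,0.01,10.7],[0,0,0.01,10.7],[0,0,0.01,10.7],[0,0,0.01,10.7],[0,0,0.01,3]]])

```text
time_s: 21.92
eef_pos: [0.5451, -0.1135, 0.2599]
eef_rot: [[-0.75, -0.661, -0.002], [-0.661, 0.75, -0.0], [0.001, 0.001, -1.0]]
wrist_force: [-2.1, 0.4, 3.1]
gripper_width: 0.0449
```

```bash
python3 wm.py w9.png .5453 -.1138 133.5 .095
```

```text
eye 0.77 [318.9, 324.4] [ 0.5465 -0.1138  0.095 ]
plate ((554.0305786132812, -123.9531021118164), (90.30743408203125, 64.0165786743164), 41.79341506958008)
t 22.025 pos [ 0.5451 -0.1136  0.2599] yaw -138.5 q [-39.1619  46.7611  70.435  114.3064 -52.5772  59.7534 -81.668 ] F [-1.4022  0.1213  3.288 ] T [ 0.137   0.5107 -0.0553] w 0.0452
z axis [-0.0013 -0.     -1.    ]
grasp err tool cm [-0.0173 -0.0475  0.0946] spin 87.99445897590454
```

apply_moves(motion=[[[0,0,-0.15,0],[0,0,-0.1,0],[0,0,0,0]]])

```text
time_s: 22.4
eef_pos: [0.5451, -0.1132, 0.2601]
eef_rot: [[-0.749, -0.663, -0.002], [-0.663, 0.749, -0.002], [0.002, -0.0, -1.0]]
wrist_force: [4.4, -5.4, -20.9]
gripper_width: 0.0451
```

```bash
python3 st.py .5453 -.1138 133.5 .095
```

```text
t 22.4 pos [ 0.5451 -0.1132  0.2601] yaw -138.5 q [-39.1794  46.5914  70.275  114.3114 -52.3138  59.5309 -81.8983] F [  4.4286  -5.3784 -20.9229] T [-0.946  -0.8697 -0.0552] w 0.0451
z axis [-0.0015 -0.002  -1.    ]
grasp err tool cm [-0.017  -0.0547  0.1143] spin 88.02145858963263
```

apply_moves(motion=[[[0,0,0.1,0],[0,0,0,0],[0,0,-3.0,0],[0,0,-3.0,-5],[0,0,0,-10.7],[0,0,0,-10.7],[0,0,0,-10.7],[0,0,0,-10.7],[0,0,0,-10.7],[0,0,0,-10.7],[0,0,0,-10.7],[0,0,0,-10.7]]], fingers=-0.5)

```text
time_s: 23.9
eef_pos: [0.5454, -0.1139, 0.3226]
eef_rot: [[0.675, -0.738, 0.001], [-0.738, -0.675, 0.0], [0.001, -0.001, -1.0]]
wrist_force: [0.0, -0.3, -0.4]
gripper_width: 0.0652
```

apply_moves(motion=[[[0,0,0,-10.7],[0,0,0,-10.7],[0,0,0,-10.7],[0,0,0,-10.7],[0,0,0,-10.7],[0,0,0,-10.7],[0,0,0,-10.7],[0,0,0,-10.7],[0,0,0,-3.8]]])

```text
time_s: 25.02
eef_pos: [0.5453, -0.1142, 0.3226]
eef_rot: [[0.748, 0.664, 0.001], [0.664, -0.748, 0.0], [0.001, 0.001, -1.0]]
wrist_force: [0.4, 0.6, -0.1]
gripper_width: 0.0652
```

```bash
python3 wm.py w10.png .5453 -.1138 41.5 .0948
```

```text
eye 0.79 [321.2, 266.3] [ 0.5446 -0.1129  0.0948]
plate ((545.773193359375, -114.17314910888672), (90.3381576538086, 90.50116729736328), 41.75870895385742)
stud yaw 131.343035888057 1786 ztop [0.1011 0.1029 0.1035]
t 25.125 pos [ 0.5453 -0.1142  0.3225] yaw 41.4 q [-13.37    22.271   26.7059 110.3062 -12.824   50.2389  61.3083] F [-0.0248 -0.0038 -0.9138] T [-0.0311  0.009   0.0143] w 0.0654
z axis [ 0.0013  0.     -1.    ]
grasp err tool cm [ 0.0057 -0.0506  6.3681] spin -0.05712671168643624
```

Right-hand confirmed: it resisted a 21 N tug and the stud is lower. Re-gripping for the second stroke.

apply_moves(motion=[[[0,0,3.0,0],[0,0,3.35,0],[0,0,0,0]]])

```text
time_s: 25.5
eef_pos: [0.5445, -0.1135, 0.2566]
eef_rot: [[0.75, 0.662, -0.005], [0.662, -0.75, 0.0], [-0.003, -0.003, -1.0]]
wrist_force: [-0.1, -0.2, -0.7]
gripper_width: 0.0651
```

apply_moves(motion=[[[0,0,0,0],[0,0,0,0],[0,0,0,0],[0,0,0,0],[0,0,0.01,10.7],[0,0,0.01,10.7],[0,0,0.01,10.7],[0,0,0.01,10.7],[0,0,0.01,10.7],[0,0,0.01,10.7],[0,0,0.01,10.7],[0,0,0.01,10.7]]], fingers=1, force=30)

```text
time_s: 27.0
eef_pos: [0.5449, -0.1144, 0.2586]
eef_rot: [[0.714, -0.7, -0.0], [-0.7, -0.714, 0.001], [-0.001, -0.0, -1.0]]
wrist_force: [-5.2, -1.3, 8.3]
gripper_width: 0.0452
```

apply_moves(motion=[[[0,0,0.01,10.7],[0,0,0.01,10.7],[0,0,0.01,10.7],[0,0,0.01,10.7],[0,0,0.01,10.7],[0,0,0.01,10.7],[0,0,0.01,10.7],[0,0,0.01,10.7],[0,0,0.01,8.8]]])

```text
time_s: 28.12
eef_pos: [0.5449, -0.1138, 0.2578]
eef_rot: [[-0.752, -0.659, -0.001], [-0.659, 0.752, 0.002], [-0.001, 0.002, -1.0]]
wrist_force: [-5.4, 1.6, 10.9]
gripper_width: 0.0455
```

```bash
python3 st.py .5453 -.1138 133.5 .0933
```

```text
t 28.125 pos [ 0.5449 -0.1138  0.2578] yaw -138.8 q [-38.7381  46.2745  69.4993 114.3852 -52.2253  59.0496 -82.2921] F [-5.3958  1.6459 10.8801] T [0.3865 1.2177 0.0675] w 0.0455
z axis [-0.0007  0.0018 -1.    ]
grasp err tool cm [-0.0142 -0.0558  0.0508] spin 87.71651831011212
```

apply_moves(motion=[[[0,0,0,0],[0,0,0,0],[0,0,-3.0,0],[0,0,-3.0,-5],[0,0,0,-10.7],[0,0,0,-10.7],[0,0,0,-10.7],[0,0,0,-10.7],[0,0,0,-10.7],[0,0,0,-10.7],[0,0,0,-10.7],[0,0,0,-10.7]]], fingers=-0.5)

```text
time_s: 29.62
eef_pos: [0.5454, -0.1133, 0.3165]
eef_rot: [[0.676, -0.737, 0.001], [-0.737, -0.676, 0.001], [-0.0, -0.001, -1.0]]
wrist_force: [-0.3, -0.1, -0.1]
gripper_width: 0.0649
```

apply_moves(motion=[[[0,0,0,-10.7],[0,0,0,-10.7],[0,0,0,-10.7],[0,0,0,-10.7],[0,0,0,-10.7],[0,0,0,-10.7],[0,0,0,-10.7],[0,0,0,-10.7],[0,0,0,-3.8]]])

```text
time_s: 30.75
eef_pos: [0.5453, -0.1136, 0.3166]
eef_rot: [[0.747, 0.665, 0.001], [0.665, -0.747, 0.001], [0.001, 0.0, -1.0]]
wrist_force: [-0.6, -0.2, 1.0]
gripper_width: 0.0652
```

```bash
python3 wm.py w11.png .5453 -.1138 41.5 .0933
```

```text
eye 0.78 [320.5, 272.7] [ 0.5454 -0.1138  0.0933]
plate ((545.5029907226562, -113.89156341552734), (90.19707489013672, 89.79994201660156), 41.92837905883789)
stud yaw -49.23392025067148 865 ztop [0.0996 0.1012 0.1018]
t 30.85 pos [ 0.5453 -0.1136  0.3166] yaw 41.5 q [-12.9616  22.6557  26.1466 110.5838 -12.9413  49.5753  61.383 ] F [-0.5188  0.4745  0.5883] T [-0.0234 -0.0002 -0.0039] w 0.0654
z axis [ 0.0006  0.0006 -1.    ]
grasp err tool cm [-0.0308  0.0168  5.9324] spin 0.002903748149947205
```

apply_moves(motion=[[[0,0,3.0,0],[0,0,2.9,0],[0,0,0,0]]])

```text
time_s: 31.22
eef_pos: [0.5445, -0.1132, 0.2558]
eef_rot: [[0.749, 0.662, -0.005], [0.662, -0.749, 0.001], [-0.003, -0.003, -1.0]]
wrist_force: [-0.2, -0.2, 0.5]
gripper_width: 0.0654
```

apply_moves(motion=[[[0,0,0,0],[0,0,0,0],[0,0,0,0],[0,0,0,0],[0,0,0.01,10.7],[0,0,0.01,10.7],[0,0,0.01,10.7],[0,0,0.01,10.7],[0,0,0.01,10.7],[0,0,0.01,10.7],[0,0,0.01,10.7],[0,0,0.01,10.7]]], fingers=1, force=30)

```text
time_s: 32.72
eef_pos: [0.545, -0.1143, 0.2578]
eef_rot: [[0.714, -0.7, -0.0], [-0.7, -0.714, 0.0], [-0.001, -0.0, -1.0]]
wrist_force: [-4.0, -1.1, 6.0]
gripper_width: 0.0455
```

apply_moves(motion=[[[0,0,0,4],[0,0,0,2],[0,0,0,2]]])

```text
time_s: 33.1
eef_pos: [0.5459, -0.1132, 0.2577]
eef_rot: [[0.618, -0.786, 0.0], [-0.786, -0.618, 0.0], [0.0, -0.0, -1.0]]
wrist_force: [-1.2, 0.5, 8.0]
gripper_width: 0.0456
```

```bash
python3 st.py .5453 -.1138 133.5 .0925
```

```text
t 33.1 pos [ 0.5459 -0.1132  0.2577] yaw -51.8 q [-28.2956  33.9872  48.9129 113.8604 -34.6716  47.8064 -11.6261] F [-1.1725  0.4726  8.0001] T [0.1402 0.5647 1.315 ] w 0.0456
z axis [ 0.0005  0.     -1.    ]
grasp err tool cm [0.0078 0.0862 0.1239] spin -5.29593579185871
```

The torque rose to 1.3 N·m at 540°, so this end is home. Release it and go to the last one.

apply_moves(motion=[[[0,0,0,-1],[0,0,0,0],[0,0,-3.0,0],[0,0,-4.0,0],[-4.1,-3.23,0,0],[-4.1,-3.23,0,0],[-4.1,-3.23,0,0],[-4.1,-3.23,0,0],[0,0,0,-10.7],[0,0,0,-10.7],[0,0,0,-10.7],[0,0,0,-10.7]]], fingers=-0.5)

```text
time_s: 34.6
eef_pos: [0.5428, 0.0953, 0.3265]
eef_rot: [[0.99, -0.139, -0.0], [-0.139, -0.99, 0.0], [-0.0, -0.0, -1.0]]
wrist_force: [-0.1, -0.3, -0.0]
gripper_width: 0.0654
```

apply_moves(motion=[[[0,0,0,-10.7],[0,0,0,-10.7],[0,0,0,-10.7],[0,0,0,-10.7],[0,0,0,-10.7],[0,0,0,-10.7],[0,0,0,-8.3]]])

```text
time_s: 35.48
eef_pos: [0.5428, 0.095, 0.3265]
eef_rot: [[0.431, 0.902, -0.0], [0.902, -0.431, 0.0], [0.0, -0.0, -1.0]]
wrist_force: [-0.1, 0.0, -0.3]
gripper_width: 0.065
```

```bash
python3 wm.py w12.png .546 .0957 64.5 .097
```

```text
eye 0.96 [324.2, 273.2] [0.5458 0.0953 0.097 ]
plate ((546.1708984375, 95.17424011230469), (90.17141723632812, 90.3115234375), 63.239990234375)
stud yaw -27.03252624966001 755 ztop [0.1032 0.1047 0.1053]
t 35.575 pos [0.5428 0.0949 0.3266] yaw 64.1 q [-34.3561  21.2623  25.4394 110.8111 -11.7051  50.4263  61.2197] F [ 0.5058 -0.6514 -0.2946] T [-0.0789  0.0312 -0.0002] w 0.0650
z axis [-0.0002  0.0006 -1.    ]
grasp err tool cm [0.1975 0.2634 6.5552] spin -0.3518958540212225
```

View pics/w12.png

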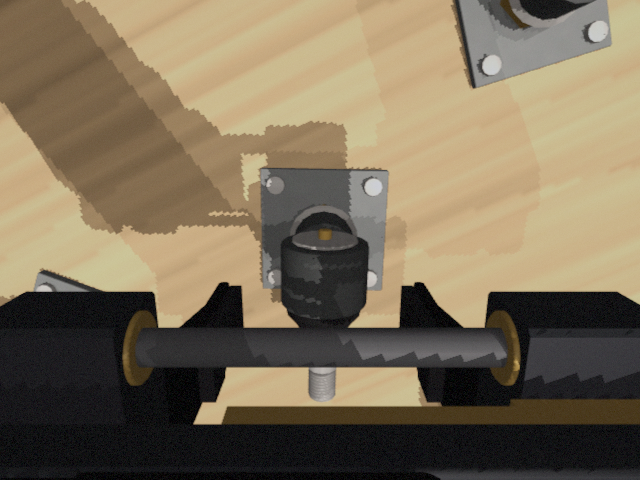

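apply_moves(motion=[[[0.17,0.28,3.0,1],[0,0,3.5,0],[0,0,0,0]]])

```text
time_s: 35.95
eef_pos: [0.545, 0.0954, 0.2595]
eef_rot: [[0.453, 0.892, -0.006], [0.892, -0.453, -0.002], [-0.004, -0.004, -1.0]]
wrist_force: [-1.0, -0.0, 0.4]
gripper_width: 0.0652
```

apply_moves(motion=[[[0,0,0,0],[0,0,0,0],[0,0,0,0],[0,0,0,0],[0,0,0,10.7],[0,0,0,10.7],[0,0,0,10.7],[0,0,0,10.7],[0,0,0,10.7],[0,0,0,10.7],[0,0,0,10.7],[0,0,0,10.7]]], fingers=1, force=30)

```text
time_s: 37.45
eef_pos: [0.5456, 0.0945, 0.2622]
eef_rot: [[0.922, -0.387, -0.001], [-0.387, -0.922, -0.0], [-0.001, 0.001, -1.0]]
wrist_force: [-3.5, -3.1, 2.1]
gripper_width: 0.0453
```

apply_moves(motion=[[[0,0,0,10.7],[0,0,0,10.7],[0,0,0,10.7],[0,0,0,10.7],[0,0,0,10.7],[0,0,0,10.7],[0,0,0,10.7],[0,0,0,10.7],[0,0,0,8.8]]])

```text
time_s: 38.58
eef_pos: [0.5453, 0.0956, 0.2614]
eef_rot: [[-0.455, -0.89, -0.003], [-0.89, 0.455, 0.001], [0.001, 0.003, -1.0]]
wrist_force: [-3.0, -1.1, 0.7]
gripper_width: 0.045
```

```bash
python3 st.py .5461 .0952 63 .097
```

```text
t 38.575 pos [0.5453 0.0956 0.2614] yaw -117.1 q [-60.5524  45.181   69.0804 114.6214 -51.007   58.5668 -83.1758] F [-3.0067 -1.1488  0.733 ] T [-0.0795  0.782   0.0703] w 0.0450
z axis [-0.0028  0.0008 -1.    ]
grasp err tool cm [-0.0063 -0.1358  0.0414] spin -0.08515061819997527
```

apply_moves(motion=[[[0,0,-0.15,0],[0,0,-0.15,0],[0,0,0,0]]])

```text
time_s: 38.95
eef_pos: [0.5452, 0.0961, 0.2617]
eef_rot: [[-0.449, -0.894, -0.003], [-0.894, 0.449, -0.002], [0.003, 0.001, -1.0]]
wrist_force: [4.7, -3.8, -26.9]
gripper_width: 0.0452
```

```bash
python3 st.py .5461 .0952 63 .097
```

```text
t 38.95 pos [0.5452 0.0961 0.2617] yaw -116.7 q [-60.5769  44.995   68.8991 114.6113 -50.6591  58.331  -83.0972] F [  4.7125  -3.7897 -26.856 ] T [-0.4853 -0.9582 -0.0745] w 0.0452
z axis [-0.0025 -0.0018 -1.    ]
grasp err tool cm [-0.0059 -0.1438  0.0703] spin 0.33553728418979745
```

Right-hand: it held against 27 N with no lift. Continuing with two more 180° strokes.

apply_moves(motion=[[[0,0,0.1,0],[0,0,0,0],[0,0,-3.0,0],[0,0,-3.0,-5],[0,0,0,-10.7],[0,0,0,-10.7],[0,0,0,-10.7],[0,0,0,-10.7],[0,0,0,-10.7],[0,0,0,-10.7],[0,0,0,-10.7],[0,0,0,-10.7]]], fingers=-0.5)

```text
time_s: 40.45
eef_pos: [0.5468, 0.095, 0.3253]
eef_rot: [[0.9, -0.436, 0.003], [-0.436, -0.9, 0.001], [0.002, -0.002, -1.0]]
wrist_force: [-0.2, 0.5, 0.3]
gripper_width: 0.0652
```

apply_moves(motion=[[[0,0,0,-10.7],[0,0,0,-10.7],[0,0,0,-10.7],[0,0,0,-10.7],[0,0,0,-10.7],[0,0,0,-10.7],[0,0,0,-10.7],[0,0,0,-10.7],[0,0,0,-3.8]]])

```text
time_s: 41.58
eef_pos: [0.5468, 0.0946, 0.3253]
eef_rot: [[0.449, 0.893, 0.003], [0.893, -0.449, 0.001], [0.002, 0.002, -1.0]]
wrist_force: [-0.2, 0.2, 0.0]
gripper_width: 0.0655
```

```bash
python3 wm.py w13.png .5461 .0952 63 .0955
```

```text
eye 0.68 [319.2, 265.3] [0.5456 0.0945 0.0955]
plate ((546.2097778320312, 95.16673278808594), (90.10064697265625, 90.13391876220703), 63.36820602416992)
stud yaw 153.44683483221465 1775 ztop [0.1019 0.1037 0.1044]
t 41.675 pos [0.5468 0.0947 0.3251] yaw 63.1 q [-34.7131  21.7751  26.1722 110.4685 -12.3079  50.299   60.8588] F [0.2423 0.6357 0.3685] T [-0.0332 -0.0293 -0.0019] w 0.0652
z axis [ 0.0027  0.0009 -1.    ]
grasp err tool cm [-0.0315 -0.1276  6.5615] spin 0.13332307626387774
```

apply_moves(motion=[[[0,-0.1,3.0,0],[0,0,3.4,0],[0,0,0,0]]])

```text
time_s: 42.05
eef_pos: [0.5447, 0.0956, 0.2585]
eef_rot: [[0.452, 0.892, -0.004], [0.892, -0.452, -0.001], [-0.003, -0.003, -1.0]]
wrist_force: [-0.6, 0.7, 0.4]
gripper_width: 0.0655
```

apply_moves(motion=[[[0,0,0,0],[0,0,0,0],[0,0,0,0],[0,0,0,0],[0,0,0.01,10.7],[0,0,0.01,10.7],[0,0,0.01,10.7],[0,0,0.01,10.7],[0,0,0.01,10.7],[0,0,0.01,10.7],[0,0,0.01,10.7],[0,0,0.01,10.7]]], fingers=1)

```text
time_s: 43.55
eef_pos: [0.5456, 0.0952, 0.2602]
eef_rot: [[0.922, -0.387, 0.001], [-0.387, -0.922, 0.0], [0.001, -0.001, -1.0]]
wrist_force: [-2.3, -1.8, 6.3]
gripper_width: 0.0456
```

apply_moves(motion=[[[0,0,0.01,10.7],[0,0,0.01,10.7],[0,0,0.01,10.7],[0,0,0.01,10.7],[0,0,0.01,10.7],[0,0,0.01,10.7],[0,0,0.01,10.7],[0,0,0.01,10.7],[0,0,0.01,8.8]]])

```text
time_s: 44.68
eef_pos: [0.5455, 0.0953, 0.2594]
eef_rot: [[-0.455, -0.89, 0.001], [-0.89, 0.455, -0.0], [-0.0, -0.001, -1.0]]
wrist_force: [-2.8, -2.0, 9.7]
gripper_width: 0.0451
```

apply_moves(motion=[[[0,0,0,0],[0,0,0,0],[0,0,-3.0,0],[0,0,-3.0,-5],[0,0,0,-10.7],[0,0,0,-10.7],[0,0,0,-10.7],[0,0,0,-10.7],[0,0,0,-10.7],[0,0,0,-10.7],[0,0,0,-10.7],[0,0,0,-10.7]]], fingers=-0.5)

```text
time_s: 46.18
eef_pos: [0.5451, 0.0962, 0.3181]
eef_rot: [[0.9, -0.435, 0.0], [-0.435, -0.9, 0.001], [-0.0, -0.001, -1.0]]
wrist_force: [-0.3, -0.6, -0.0]
gripper_width: 0.0652
```

apply_moves(motion=[[[0,0,0,-10.7],[0,0,0,-10.7],[0,0,0,-10.7],[0,0,0,-10.7],[0,0,0,-10.7],[0,0,0,-10.7],[0,0,0,-10.7],[0,0,0,-10.7],[0,0,0,-3.8]]])

```text
time_s: 47.3
eef_pos: [0.5452, 0.096, 0.3182]
eef_rot: [[0.448, 0.894, 0.0], [0.894, -0.448, 0.001], [0.001, -0.0, -1.0]]
wrist_force: [1.4, 0.1, 0.6]
gripper_width: 0.065
```

```bash
python3 wm.py w14.png .5461 .0952 63 .094
```

```text
eye 0.56 [319.7, 274.3] [0.5461 0.0948 0.094 ]
plate ((546.2166137695312, 95.17506408691406), (90.3739013671875, 90.3281478881836), 63.30132293701172)
stud yaw -27.355122950426566 889 ztop [0.1003 0.1019 0.1024]
t 47.4 pos [0.5452 0.096  0.3182] yaw 63.2 q [-34.7353  22.2117  26.0314 110.9504 -12.6519  49.5711  61.0859] F [0.1507 0.6413 0.6236] T [-0.0136 -0.0207  0.0287] w 0.0651
z axis [ 0.0003  0.0009 -1.    ]
grasp err tool cm [-0.0469  0.1207  6.0156] spin 0.21209803320186893
```

apply_moves(motion=[[[0,0.1,3.0,0],[0,0,2.95,0],[0,0,0,0]]])

```text
time_s: 47.78
eef_pos: [0.5452, 0.0956, 0.2568]
eef_rot: [[0.451, 0.892, -0.004], [0.892, -0.452, -0.001], [-0.003, -0.003, -1.0]]
wrist_force: [-0.5, -0.5, 0.3]
gripper_width: 0.0652
```

apply_moves(motion=[[[0,0,0,0],[0,0,0,0],[0,0,0,0],[0,0,0,0],[0,0,0.01,10.7],[0,0,0.01,10.7],[0,0,0.01,10.7],[0,0,0.01,10.7],[0,0,0.01,10.7],[0,0,0.01,10.7],[0,0,0.01,10.7],[0,0,0.01,10.7]]], fingers=1)

```text
time_s: 49.28
eef_pos: [0.5457, 0.0945, 0.2588]
eef_rot: [[0.922, -0.387, -0.002], [-0.387, -0.922, 0.0], [-0.002, 0.0, -1.0]]
wrist_force: [-5.8, -2.2, 9.0]
gripper_width: 0.0453
```

apply_moves(motion=[[[0,0,0.01,10.7],[0,0,0.01,10.7],[0,0,0.01,10.7],[0,0,0.01,10.7],[0,0,0.01,10.7],[0,0,0.01,10.7],[0,0,0.01,10.7],[0,0,0,10.7],[0,0,0,6]]])

```text
time_s: 50.4
eef_pos: [0.5454, 0.0954, 0.258]
eef_rot: [[-0.41, -0.912, -0.003], [-0.912, 0.41, 0.002], [-0.0, 0.003, -1.0]]
wrist_force: [-7.4, -0.1, 13.1]
gripper_width: 0.0456
```

```bash
python3 st.py .5461 .0952 63 .0925
```

```text
t 50.4 pos [0.5454 0.0954 0.258 ] yaw -114.2 q [-60.3482  45.4601  68.8393 114.734  -51.4516  58.3864 -79.9471] F [-7.4172 -0.1024 13.0871] T [0.1294 1.6348 0.0737] w 0.0456
z axis [-0.003   0.0018 -1.    ]
grasp err tool cm [-0.005  -0.1236  0.1508] spin 2.8006415926005275
```

apply_moves(motion=[[[0,0,0,2],[0,0,0,2],[0,0,0,1],[0,0,0,0]]])

```text
time_s: 50.9
eef_pos: [0.5459, 0.0954, 0.258]
eef_rot: [[-0.481, -0.877, -0.002], [-0.877, 0.481, -0.0], [0.001, 0.001, -1.0]]
wrist_force: [-4.9, -1.1, 9.8]
gripper_width: 0.0455
```

```bash
python3 st.py .5461 .0952 63 .0925
```

```text
t 50.9 pos [0.5459 0.0954 0.258 ] yaw -118.7 q [-60.5646  45.9529  69.4057 114.6946 -51.9092  58.7322 -84.0853] F [-4.9048 -1.0769  9.8177] T [-0.2631  1.1038  1.0369] w 0.0455
z axis [-0.0017 -0.0001 -1.    ]
grasp err tool cm [-0.0069 -0.046   0.149 ] spin -1.730331507438109
```

apply_moves(motion=[[[0,0,0,-1],[0,0,0,0],[0,0,0,0],[0,0,-4.0,0],[0,0,-6.0,0],[0,0,-3.0,0],[0,0,0,-10],[0,0,0,-10],[0,0,0,-10],[0,0,0,0]]], fingers=-0.5)

```text
time_s: 52.15
eef_pos: [0.5461, 0.0953, 0.3871]
eef_rot: [[0.033, -0.999, 0.0], [-0.999, -0.033, 0.001], [-0.001, -0.0, -1.0]]
wrist_force: [-0.1, 0.0, 0.8]
gripper_width: 0.0653
```

```bash
python3 st.py
python3 - <<'E'
from meas import *
for n in ['scene','side','wrist']:
    p,M=cam(n);save(p,n+'9.png');P=cloud(p,M)
    for c in [(.5461,.0952),(.5453,-.1138),(.476,-.362)]:
        d=P[:,:2]-c;rr=np.hypot(*d.T)
        E=P[(rr<.02)&(P[:,2]<.15)&(P[:,2]>.06)];S=P[(rr>.045)&(rr<.07)&(P[:,2]>.08)&(P[:,2]<.112)]
        print(n,c,'eyetop',np.percentile(E[:,2],[90,98]) if len(E)>20 else 0,'stud',len(S),(np.percentile(S[:,2],[50,90,97]),np.degrees(np.arctan2(*(S[:,:2].mean(0)-c)[::-1]))) if len(S)>20 else 0)
    for t in ['paste_jar','socket','spanner']:
        print(t,[(d['confidence'],w(p,M,d['xy'],0)) for d in r.mark_of(t,p)[:1]])
E
```

```text
t 52.15 pos [0.5461 0.0953 0.3871] yaw -88.1 q [-61.2871  27.3182  64.3638 108.0739 -27.9433  62.3445 -73.955 ] F [-0.0903  0.0117  0.759 ] T [-0.0417  0.1275 -0.001 ] w 0.0653
z axis [ 0.0001  0.0014 -1.    ]
scene (0.5461, 0.0952) eyetop [0.1161 0.1173] stud 135 (array([0.0995, 0.102 , 0.1026]), np.float64(150.87759243236195))
scene (0.5453, -0.1138) eyetop [0.1161 0.1173] stud 71 (array([0.0997, 0.1022, 0.1033]), np.float64(-140.0483326117939))
scene (0.476, -0.362) eyetop [0.0978 0.0988] stud 43 (array([0.0822, 0.0838, 0.0842]), np.float64(7.850392291443863))
paste_jar [(0.7, array([0.7434, 0.1534, 0.    ]))]
socket [(0.82, array([0.7593, 0.0101, 0.    ]))]
spanner [(0.59, array([ 0.7822, -0.1223,  0.    ]))]
side (0.5461, 0.0952) eyetop [0.1159 0.1169] stud 146 (array([0.0992, 0.1015, 0.1025]), np.float64(152.55448038513617))
side (0.5453, -0.1138) eyetop [0.1157 0.1172] stud 107 (array([0.0981, 0.1009, 0.1014]), np.float64(-141.90372126747167))
side (0.476, -0.362) eyetop [0.0977 0.0986] stud 37 (array([0.082 , 0.0836, 0.0846]), np.float64(7.725477172289933))
paste_jar [(0.89, array([0.7414, 0.1559, 0.    ]))]
socket [(0.56, array([ 0.5531, -0.1254,  0.    ]))]
spanner []
wrist (0.5461, 0.0952) eyetop [0.1154 0.1161] stud 741 (array([0.0991, 0.1009, 0.1015]), np.float64(153.0629799514098))
wrist (0.5453, -0.1138) eyetop [0.1128 0.1145] stud 0 0
wrist (0.476, -0.362) eyetop 0 stud 0 0
paste_jar []
socket []
spanner []
```

View pics/scene9.png

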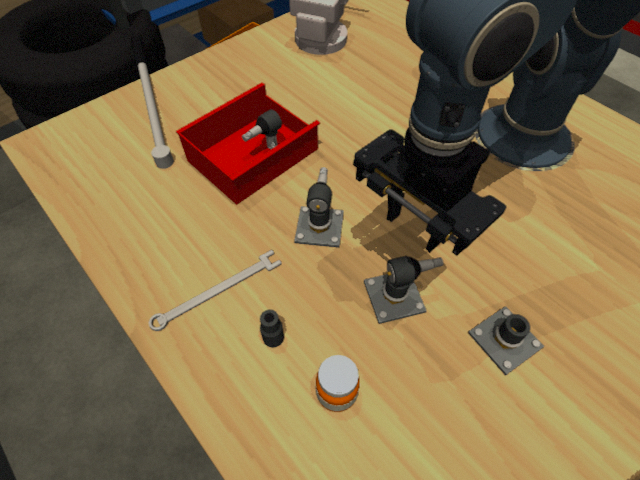

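View pics/side9.png

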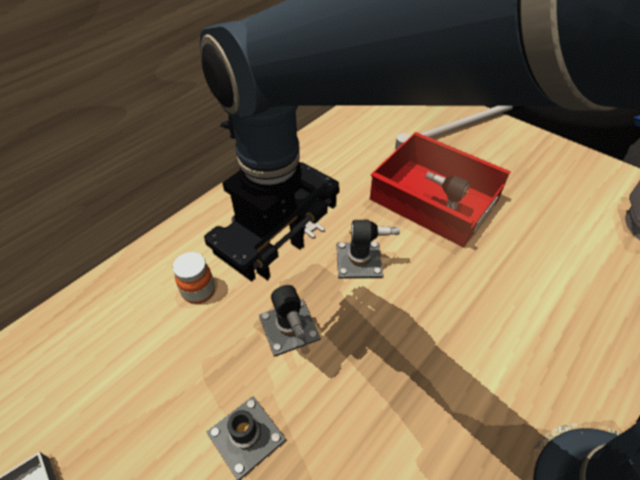

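Scene view: both right-hand ends are seated at (398,285) and (319,210). The left-hand end stands in the bin at (268,125), nut_a is empty at (512,330), and the bystanders haven't moved. Handing in.

```bash
python3 -c "
from rig import r
print(r.sign_off(), r.state()['time_s'])"
```

```text
the job is handed in; nothing more can be done
the job is handed in; nothing more can be done
```

The job is done and handed in at about 52 s of the 70 s. I tried all three ends by turning them clockwise: one is left-hand and in the red bin, and two are right-hand and screwed home.

- **Left-hand end (0.46, 0.28):** it spun about 257° at one height, then lifted straight out at about 7 N. I lowered it onto the bin floor until it touched, then let go. The last pictures show it still standing there.
- **Right-hand end (0.545, -0.114):** it held against a tug of about 21 N. I turned it 1.5 turns until it stopped dead at 1.3 N·m.
- **Right-hand end (0.546, 0.095):** it held against a tug of about 27 N. I turned it 1.5 turns until it stopped dead at 1.0 N·m.

**Last checks:**
- Both stud directions match 1.5 turns to within a few degrees.
- The two eyes are each about 3–5 mm lower by depth reading, against the expected 4.5 mm. The depth pictures are no more exact than that, so being fully home rests mainly on the stop felt in torque.
- The paste jar, socket and spanner show within a few millimetres of where they started in the scene view, and no contact was felt. The side view was partly blocked by the arm: its socket reading fell on a tie-rod end, and it gave none for the spanner, so I disregarded it for those two.

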